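# Spill tray out, then hold the vial carrier level over it

### The arm

A 6-joint arm with a two-finger parallel gripper is mounted at the origin on the work surface. World frame = base frame: x ahead of the robot, y to its left, z up, the work surface at z = 0. Lengths are in mm, angles in rad, forces in N, time in s.
With the tool pointing down it reaches from about 350 to 775 mm from the base axis. Payload 7.3 kg.
Tool frame: the origin (TCP) lies between the finger pads; the fingertips stand 22 mm ahead of it and the grasp point (between the pads) lies 3 mm ahead of it (nose_length is the distance from the TCP to the fingertips, in mm); z points along the fingers, y is the direction in which the jaws open and shut (so a half turn about z gives the same grasp; the last joint's range is limited). The gripper opens to 92 mm and grips with 3 to 60 N. Pads are 19 mm wide; open, the fingers measure 130 mm over their backs; the gripper's body (75 mm by 190 mm) begins 47 mm behind the grasp point.
Start: joints at [1.192, 0.342, 1.524, -0, 1.275, -0.146], TCP at [121.102, 510.859, 248.741] pointing down, gripper open.
Joint ranges: [-2.53, 2.53], [-0.77, 2.02], [0.04, 2.7], [-1, 4.14], [0.28, 2.66], [-3.11, 3.11]. Speed limits (rad/s): [2.57, 2.57, 3.14, 3.14, 3.14, 3.14].

### API

Orientations are given as [roll, pitch, yaw] about the fixed x, y, z axes, in that order (R = Rz(yaw) Ry(pitch) Rx(roll)).
In Python, from plant import get_obs, capture, close_job, nose_length gives the robot as it stands.
- The arm moves only by the tool step_arm, never from a script. Its argument "increments" is text: rows parted by semicolons, each of 7 numbers parted by spaces: the turn, a rotation vector about the tool's x, y, z in rad, then the shift along the tool's x, y, z in mm, then the opening, from -1 (shut) to 1 (fully open). A call has 1 to 20 rows; each row is the pose to reach, as a shift and turn from the pose commanded when the call began, along the tool's axes at that moment; what a row does not reach only later rows make up. A row lasts 1/8 s, in which the tool goes at most 62.5 mm and 10.7 degrees, less where a joint would pass 70% of its speed; a pose out of reach is approached as far as the arm can. A call with a gripper value outside its range is refused whole. The fingers move at their own pace and stop on an object; the grip force is fixed at half the most. Time passes only in rows, so rows that repeat a pose let the fingers close. It gives the time, the measured TCP pose, the force and the opening at its end, in the units of the state.
- get_obs(): the state, without advancing time (a new reading comes with each control period).
- capture(name): name is "scene" or "top" or "wrist"; returns a dict with "frame" (384x512x3 uint8, red, green, blue), "K" (3x3 intrinsics, pixels), "distortion" ([k1, k2, p1, p2, k3] as OpenCV has them; the pictures are not rectified), "extrinsics" (4x4, takes a point from world to camera coordinates); the wrist camera has in their place "tool_from_camera" (4x4, takes a point from camera to tool coordinates, whose origin is the TCP and whose axes are the flange's). Camera axes: x right, y down, z forward; pixel columns grow to the right and rows downward; lengths in mm; the calibration is good to about 2 mm. A picture is of the moment at which its call begins: read the wrist's pose just before it. There is no depth.
- close_job(): hands the job in, once; it reports no verdict.
The state is a dict: "time": time; "joint_positions": joint angles; "dq": joint speeds; "tau": joint torques, N m; "tool_pos": TCP position; "tcp_rot": TCP orientation; "contact_force": force on the tool from outside, world axes, zero at the start; "moment": the same for the moment, N m; "grip_width": finger opening in mm.
Only numpy, scipy, OpenCV 4.12 (cv2) and the standard library are available. Lean on these libraries where they do the work, as an engineer would, in place of code of your own. Each camera call takes 0.05 s, during which the arm holds its last target.

### The job

Slide the round spill tray across the bench, without lifting it, to the middle of the square pad and let it come to rest there. Then lift the carrier with the four vials out of its cradle by its handle, keeping it level, bring it over the middle of the tray and hold it there, steady and level, its underside about 12 cm above the bench, with all vials in their holes: the program finishes while the gripper is still holding it in the air. Leave the empty carrier in its cradle and everything else on the bench alone.

Things in the scene. Friction and masses are not known exactly. Their poses are not given: they have to be found in the camera images.
- tray: Round shallow metal spill tray, 140 mm across the rim, 132 mm at the foot, 22 mm high, wall 3 mm, floor 3 mm thick, about 0.25 kg, open on top and empty. It stands loose on the bench and slides. Origin at the centre of its underside, z up.
- pad: Flat square bench pad, 200 x 200 mm, about 1 mm thick (nothing to bump against), fixed on the bench, on the robot's right half or near the middle. Origin at its centre.
- cradle: Fixed grey plastic cradle, 118 mm (its x) by 184 mm (its y), floor 6 mm thick, rim 18 mm high, two bays side by side along its y, at y = -52 and +52 mm, one carrier in each with 3 mm play. Origin at the centre of its underside.
- carrier: The carrier with four vials, in either bay. White block 100 (x) x 62 (y) x 30 mm high, square holes 18 mm wide, 24 deep. Steel handle over it: level bar 100 mm long (x), 12 thick (y), z = 92 to 108 mm, on end posts at x = +-47 mm; grip across y. About 0.47 kg with vials (varies 30 %), balanced under the bar's middle. Origin: centre of underside; axes parallel to the cradle's at first, z up.
- empty_carrier: The other carrier, same shape and size, with no vials: it stays in the cradle, untouched. Origin likewise.
- vial0: Brown glass vial with black cap, 15 mm across, 50 mm tall, standing loose in the carrier's hole at x = -25, y = -18 mm (its foot 6 mm above the carrier's underside, its top 56 mm). Origin at the centre of its underside.
- vial1: Brown glass vial with black cap, 15 mm across, 50 mm tall, standing loose in the carrier's hole at x = -25, y = 18 mm (its foot 6 mm above the carrier's underside, its top 56 mm). Origin at the centre of its underside.
- vial2: Brown glass vial with black cap, 15 mm across, 50 mm tall, standing loose in the carrier's hole at x = 25, y = -18 mm (its foot 6 mm above the carrier's underside, its top 56 mm). Origin at the centre of its underside.
- vial3: Brown glass vial with black cap, 15 mm across, 50 mm tall, standing loose in the carrier's hole at x = 25, y = 18 mm (its foot 6 mm above the carrier's underside, its top 56 mm). Origin at the centre of its underside.
- amber_bottle: Bystander: brown bottle, 72 mm across, 130 mm tall, to be left alone; origin at the centre of its underside.
- clear_bottle: Bystander: clear bottle, 60 mm across, 110 mm tall, to be left alone; origin at the centre of its underside.
- beaker: Bystander: glass beaker, 66 mm across, 85 mm tall, to be left alone; origin at the centre of its underside.
- tip_box: Bystander: flat box 85 x 120 x 55 mm high, to be left alone; origin at the centre of its underside.
- pen: Bystander: pen 140 mm long, 11 mm thick, lying along its x, to be left alone; origin near mid length, on its underside.
- stopper: Bystander: rubber stopper, 32 mm across, 22 mm tall, standing on the robot's side of the cradle, to be left alone; origin at the centre of its underside.
- jar: Bystander: small brown jar, 56 mm across, 60 mm tall, to be left alone; origin at the centre of its underside.
Mind the look-alikes: they are no part of the job. Leave any black, green or pink look-alike of the carrier alone.

How it is judged:
By the outcome, as a careful person would: the job done as asked, in the order asked, and still so for the second after the job is handed in, while the arm keeps its last pose, push and grip.
It also fails if it takes over 70 s, if anything falls off the work surface, if the arm or the gripper's body presses on something with over 40 N, if the wrist force passes 120 N, or if a joint passes its speed limit or range.

## Working session

There is one attempt and no reset: what is moved stays moved. The work goes in short steps, Python scripts to look and compute and a tool call to move; the robot and the scene stay as the last step left them, time stands still between calls to the robot, and variables do not carry over. Pictures are saved under pics/ and viewed, and the job is handed in when it is done.

Besides the shell and the picture viewer there is one more tool, called after "Request:" as name(argument=value, ...), one argument or row to a line, values as JSON. step_arm: Moves the arm, as the interface text tells. Its arguments: {"type":"object","properties":{"increments":{"type":"string"}},"required":["increments"]}

```bash
mkdir -p pics; ls; python3 - <<'E'
from plant import *
import cv2,json
o=get_obs();print(o)
for n in("scene","top","wrist"):
    c=capture(n);cv2.imwrite(f"pics/{n}0.png",c["frame"][:,:,::-1])
    print(n,{k:v for k,v in c.items() if k!="frame"})
E
```

```text
pics
{'time': 0.0, 'joint_positions': array([ 1.19202736e+00,  3.42731572e-01,  1.52502224e+00,  1.91871895e-05,
        1.27540180e+00, -1.45992727e-01]), 'dq': array([-5.73208396e-05,  5.70271246e-04,  9.46097147e-04, -5.39927690e-04,
        2.30773044e-04, -1.24300688e-03]), 'tau': array([ 2.37652013e-03, -4.31236947e+01, -2.44220996e+01,  7.18819303e-02,
        5.60354919e-02, -1.42009303e-04]), 'tool_pos': array([120.93556952, 510.49462236, 248.03852557]), 'tcp_rot': array([-3.14004899e+00, -2.45523368e-04,  2.90881062e+00]), 'contact_force': array([-0.42805202,  0.25073642,  0.01185926]), 'moment': array([ 0.03204415,  0.0360097 , -0.01907088]), 'grip_width': 91.73384041808882}
scene {'K': array([[434.28230227,   0.        , 252.9304598 ],
       [  0.        , 434.28230227, 193.0491728 ],
       [  0.        ,   0.        ,   1.        ]]), 'distortion': array([0.00735507, 0.        , 0.        , 0.        , 0.        ]), 'extrinsics': array([[ 4.60342333e-01,  8.87740236e-01, -1.48659879e-03,
        -2.82633647e+02],
       [ 5.52559324e-01, -2.87842371e-01, -7.82192408e-0
[... 721 characters left out ...]
    [ 0.00000000e+00,  0.00000000e+00,  0.00000000e+00,
         1.00000000e+00]])}
wrist {'K': array([[302.75513193,   0.        , 257.49834764],
       [  0.        , 302.75513193, 194.16699781],
       [  0.        ,   0.        ,   1.        ]]), 'distortion': array([-0.02940222,  0.        ,  0.        ,  0.        ,  0.        ]), 'tool_from_camera': array([[ 3.64951917e-04, -9.50724775e-01, -3.10035915e-01,
         8.40842353e+01],
       [ 9.99999550e-01,  7.55208941e-05,  9.45542608e-04,
         1.35895664e+00],
       [-8.75536594e-04, -3.10036120e-01,  9.50724375e-01,
        -1.37220590e+02],
       [ 0.00000000e+00,  0.00000000e+00,  0.00000000e+00,
         1.00000000e+00]])}
```

View pics/scene0.png

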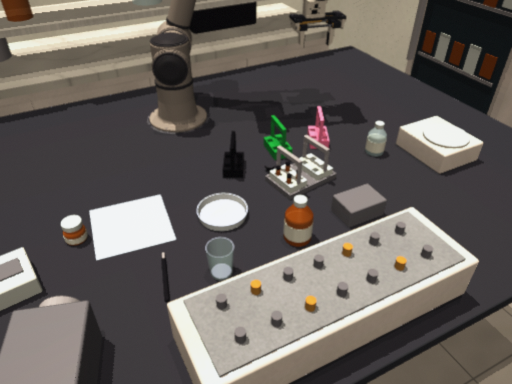

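View pics/top0.png

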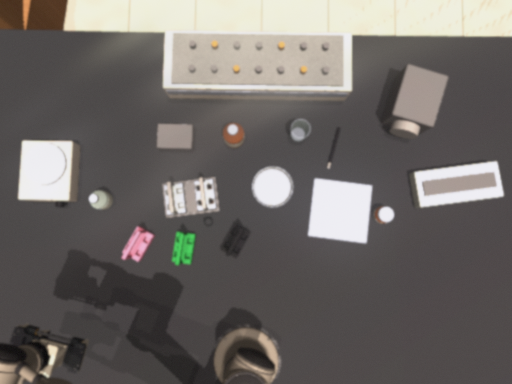

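View pics/wrist0.png

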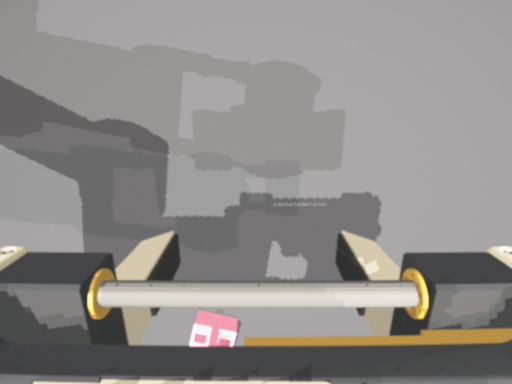

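The scene and top views show the cradle at top (190,197), the tray at (272,187) and the pad at (340,210). The look-alikes are pink (138,243), green (184,248) and black (237,237). I'll enlarge the cradle to find the carrier with the vials.

```bash
python3 - <<'E'
import cv2,numpy as np
t=cv2.imread("pics/top0.png");s=cv2.imread("pics/scene0.png")
a=cv2.resize(t[165:235,145:265],None,fx=6,fy=6,interpolation=cv2.INTER_CUBIC)
cv2.imwrite("pics/c1.png",a)
cv2.imwrite("pics/c2.png",cv2.resize(s[95:205,215:345],None,fx=5,fy=5,interpolation=cv2.INTER_CUBIC))
cv2.imwrite("pics/c3.png",cv2.resize(t[155:255,240:410],None,fx=4.5,fy=4.5,interpolation=cv2.INTER_CUBIC))
E
```

```text
(no output)
```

View pics/c1.png

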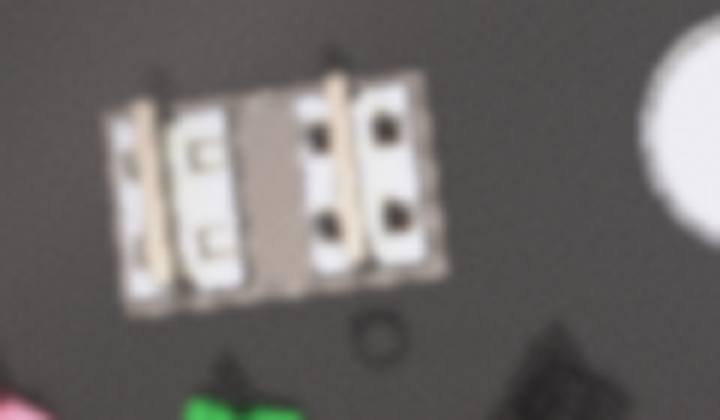

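View pics/c2.png

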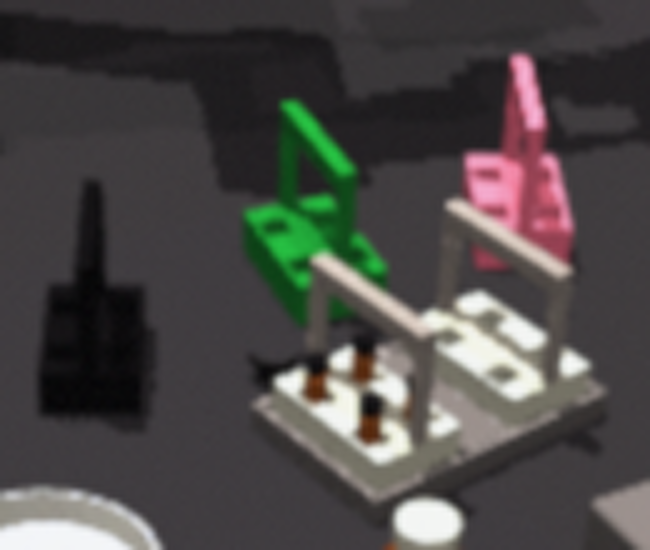

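View pics/c3.png

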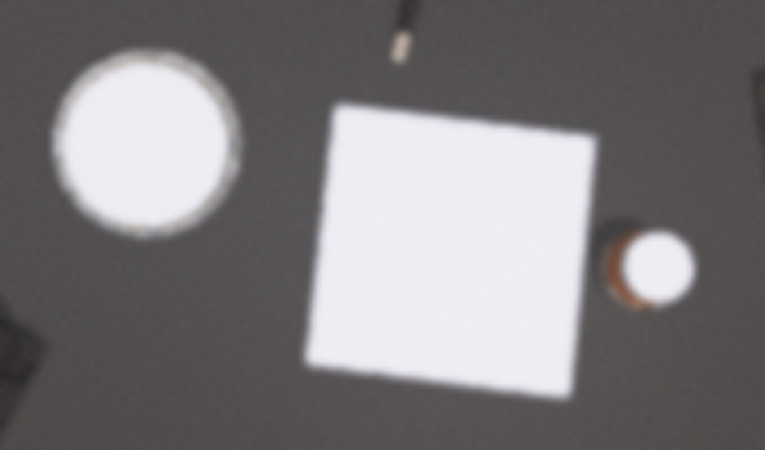

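In the crops there are two carriers in the cradle. The one at top (206,195) is a white block with four black caps and matches the description. The one at (179,197) has empty holes. The black, green and pink ones are look-alikes. So the carrier is in the right-hand (-y) bay. Next I measure everything.

```bash
cat > h.py <<'E'
import numpy as np,cv2
from scipy.spatial.transform import Rotation as R
from scipy.optimize import least_squares
def ray(c,uv,obs=None):
    p=cv2.undistortPoints(np.array(uv,float).reshape(-1,1,2),c["K"],c["distortion"]).reshape(-1,2)
    d=np.c_[p,np.ones(len(p))]
    E=c["extrinsics"] if "extrinsics" in c else np.linalg.inv(tcp(obs)@c["tool_from_camera"])
    Ei=np.linalg.inv(E); return Ei[:3,3],d@Ei[:3,:3].T
def onz(c,uv,z,obs=None):
    o,d=ray(c,uv,obs); return o+d*((z-o[2])/d[:,2])[:,None]
def tcp(o):
    T=np.eye(4);T[:3,:3]=R.from_euler('xyz',o["tcp_rot"]).as_matrix();T[:3,3]=o["tool_pos"];return T
def proj(c,P,obs=None):
    E=c["extrinsics"] if "extrinsics" in c else np.linalg.inv(tcp(obs)@c["tool_from_camera"])
    return cv2.projectPoints(np.array(P,float).reshape(-1,1,3),cv2.Rodrigues(E[:3,:3])[0],E[:3,3],c["K"],c["distortion"])[0].reshape(-1,2)
E
python3 - <<'E'
from plant import *
from h import *
c=capture("top");f=c["frame"];s=capture("scene");g=s["frame"]
def white(fr,roi,th=200):
    m=np.zeros(fr.shape[:2],np.uint8);x0,y0,x1,y1=roi
    m[y0:y1,x0:x1]=(fr[y0:y1,x0:x1].min(2)>th)*255
    cs,_=cv2.findContours(m,0,cv2.CHAIN_APPROX_NONE)
    return max(cs,key=cv2.contourArea).reshape(-1,2).astype(float)
# pad
for nm,cam,fr,roi in(("top",c,f,(300,170,376,250)),("scene",s,g,(85,190,180,260))):
    k=white(fr,roi,150); P=onz(cam,k,1)[:,:2]
    r=cv2.minAreaRect(P.astype(np.float32)); print("pad",nm,r)
for nm,cam,fr,roi in(("top",c,f,(245,160,300,215)),("scene",s,g,(190,190,255,235))):
    for th in(95,110,130,150,180,200):
        k=white(fr,roi,th)
        for z in(3,22):
            P=onz(cam,k,z)[:,:2]; e=cv2.fitEllipse(P.astype(np.float32)); print("tray",nm,th,z,np.round(e[0],1),np.round(e[1],1))
# cradle 
roi=(155,170,225,225)
for th in(95,110,130):
    k=white(f,roi,th);P=onz(c,k,18)[:,:2];print("cradle",th,cv2.minAreaRect(P.astype(np.float32)))
# vials caps (carrier z0 6 -> top 62)
crop=lambda x,y:(145+x/6,165+y/6)
print("caps",onz(c,[crop(320,136),crop(386,128),crop(328,226),crop(398,215)],62))
print("bar ends", onz(c,[crop(337,75),crop(354,262)],114),onz(c,[crop(147,102),crop(162,282)],114))
print("jar",onz(c,[(386,214.5)],60),"pen",onz(c,[(329,167)],5),'black',onz(c,[(237,237)],50),'stopper',onz(c,[crop(380,335)],22),onz(c,[(385,214)],60))
E
```

```text
pad top ((504.0495910644531, -315.8899230957031), (203.68203735351562, 203.96998596191406), 83.67169189453125)
pad scene ((508.55426025390625, -315.92669677734375), (201.48619079589844, 202.302734375), 83.69538879394531)
tray top 95 3 [582.2 -81.3] [147.4 148.7]
tray top 95 22 [580.3 -80.3] [145.5 146.7]
tray top 110 3 [582.4 -81. ] [144.6 145.5]
tray top 110 22 [580.5 -80. ] [142.6 143.5]
tray top 130 3 [582.2 -80.9] [140.3 140.9]
tray top 130 22 [580.3 -79.9] [138.4 139. ]
tray top 150 3 [582.8 -80.2] [136.4 137.1]
tray top 150 22 [580.9 -79.2] [134.6 135.3]
tray top 180 3 [581.7 -79.1] [127.8 128.6]
tray top 180 22 [579.8 -78.1] [126.1 126.9]
tray top 200 3 [581.4 -79.3] [123.1 123.6]
tray top 200 22 [579.5 -78.4] [121.4 121.9]
tray scene 95 3 [569.5 -74.8] [142.6 158.1]
tray scene 95 22 [590.  -83.1] [139.2 154.3]
tray scene 110 3 [566.6 -73.7] [143.  148.2]
tray scene 110 22 [587.3 -82. ] [139.6 144.6]
tray scene 130 3 [566.  -73.3] [142.6 143.6]
tray scene 130 22 [586.6 -81.6] [139.2 140.1]
tray scene 150 3 [566.  -72.9] [141.2 141.9]
tray scene 150 22 [586.7 -81.2] [137.8 138.
[... 417 characters left out ...]
 ((541.053955078125, 201.88778686523438), (118.59400177001953, 182.3387908935547), 8.193696975708008)
caps [[567.52085883 168.00772662  62.        ]
 [572.63910865 131.42330096  62.        ]
 [517.52053916 162.08094967  62.        ]
 [524.31531074 123.44923434  62.        ]]
bar ends [[595.63870342 153.01480739 114.        ]
 [495.66228565 141.05070694 114.        ]] [[579.29226555 254.32778165 114.        ]
 [483.21314867 242.84376669 114.        ]]
jar [[ 489.67568394 -455.10060814   60.        ]] pen [[ 653.21466759 -277.93908897    5.        ]] black [[406.15834772  35.99010276  50.        ]] stopper [[458.34621604 135.79124599  22.        ]] [[ 491.26348737 -451.84054747   60.        ]]
```

```bash
cat >> h.py <<'E'
def rel(o,pos,yaw,T0=None):
    T0=tcp(o) if T0 is None else T0
    T1=np.eye(4);T1[:3,:3]=R.from_euler('xyz',[np.pi,0,yaw]).as_matrix();T1[:3,3]=pos
    D=np.linalg.inv(T0)@T1
    return np.round(np.r_[R.from_matrix(D[:3,:3]).as_rotvec(),D[:3,3]],3)
def mk(pos,yaw): 
    T=np.eye(4);T[:3,:3]=R.from_euler('xyz',[np.pi,0,yaw]).as_matrix();T[:3,3]=pos;return T
E
python3 - <<'E'
from plant import *
from h import *
c=capture("top")
o=get_obs();print(nose_length)
# cmd start pose
print(rel(o,[580,-80,248],1.26,mk([121.1,510.86,248.74],2.909)))
print(rel(o,[580,-80,248],1.26))
print("beaker",onz(c,[(300,125),(300,140)],85),"amber",onz(c,[(232,130)],130))
E
```

```text
22.0
[  -0.      -0.       1.649 -582.737 -469.172    0.74 ]
[  -0.       0.       1.649 -582.843 -468.966    0.662]
beaker [[ 780.2269261  -166.60340972   85.        ]
 [ 729.686293   -166.96512224   85.        ]] amber [[748.84431324  56.46021409 130.        ]]
```

Request:
step_arm(
  increments="0 0 0.15 -50 -40 0 0; 0 0 0.3 -100 -80 0 0; 0 0 0.45 -150 -121 0 0; 0 0 0.6 -200 -161 0 0; 0 0 0.75 -250 -201 0 0; 0 0 0.9 -300 -241 0 0; 0 0 1.05 -350 -282 0 0; 0 0 1.2 -400 -322 0 0; 0 0 1.3 -450 -362 0 0; 0 0 1.45 -500 -402 0 0; 0 0 1.55 -545 -439 0 0; 0 0 1.649 -583 -469 0 0; 0 0 1.649 -583 -469 0 -0.35; 0 0 1.649 -583 -469 0 -0.35",
)

```text
time: 2.05
tool_pos: [579.8, -79.9, 248.2]
tcp_rot: [-3.14, -0.0, 1.26]
contact_force: [-0.2, -0.2, 0.6]
grip_width: 32.0
```

```bash
python3 - <<'E'
from plant import *
import cv2
from h import *
o=get_obs();print(o['tool_pos'],o['tcp_rot'],o['grip_width'],o['joint_positions'])
c=capture("wrist");cv2.imwrite("pics/w1.png",c["frame"][:,:,::-1])
f=c["frame"];print(proj(c,[[580,-80,22],[504,-316,1]],o))
E
```

```text
[579.78266335 -79.87195911 248.17720011] [-3.14016769e+00 -3.18180590e-04  1.25976278e+00] 32.03391736142647 [-2.68007915e-01  4.54550599e-01  1.35077878e+00  3.89719025e-04
  1.33767325e+00  4.29351072e-02]
[[257.73785434 169.26330628]
 [257.57807351 321.7061659 ]]
```

View pics/w1.png

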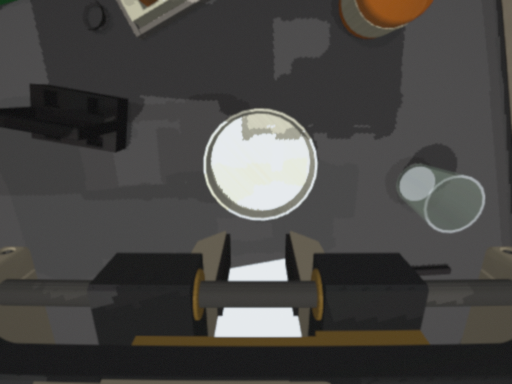

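The wrist view shows the tray rim centred near (260,164). The black look-alike and the beaker are clear of the fingers. I'll fit the rim.

```bash
python3 - <<'E'
from plant import *
from h import *
o=get_obs();c=capture("wrist");f=c["frame"]
for th in(120,150,170):
    m=np.zeros(f.shape[:2],np.uint8);m[95:229,190:330]=(f[95:229,190:330].min(2)>th)*255
    k=max(cv2.findContours(m,0,1)[0],key=cv2.contourArea).reshape(-1,2)
    k=cv2.convexHull(k).reshape(-1,2);P=onz(c,k,22,o)[:,:2];e=cv2.fitEllipse(P.astype(np.float32));print(th,e)
E
```

```text
120 ((583.22412109375, -78.57091522216797), (140.33212280273438, 140.92909240722656), 58.989593505859375)
150 ((585.0582275390625, -74.63832092285156), (119.77110290527344, 121.90650177001953), 40.76068878173828)
170 ((584.968994140625, -74.53330993652344), (118.78412628173828, 121.3362045288086), 35.268314361572266)
```

Request:
step_arm(
  increments="0 0 0 0 0 50 -0.35; 0 0 0 0 0 100 -0.35; 0 0 0 0 0 140 -0.35; 0 0 0 0 0 170 -0.35; 0 0 0 0 0 190 -0.35; 0 0 0 0 0 205 -0.35; 0 0 0 0 0 213 -0.35; 0 0 0 0 0 217 -0.35; 0 0 0 0 0 217 -0.35",
)

```text
time: 3.28
tool_pos: [580.4, -79.9, 32.1]
tcp_rot: [3.141, -0.0, 1.26]
contact_force: [0.3, -0.4, 0.1]
grip_width: 29.8
```

```bash
python3 - <<'E'
from plant import *
import cv2
from h import *
o=get_obs();print(o['tool_pos'],o['tcp_rot'],o['contact_force'])
c=capture("wrist");cv2.imwrite("pics/w2.png",c["frame"][:,:,::-1])
E
```

```text
[580.37248758 -79.94377012  32.07265198] [ 3.14099874e+00 -1.13599644e-04  1.25990692e+00] [ 0.27366063 -0.39333934  0.10695596]
```

View pics/w2.png

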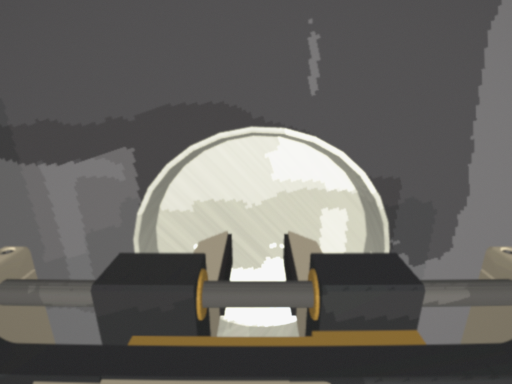

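The fingers are inside the tray, with its back rim visible at (262,130) and no contact. Now push.

Request:
step_arm(
  increments="0 0 0 -15 0 0 -0.35; 0 0 0 -28 0 0 -0.35; 0 0 0 -36 0 0 -0.35; 0 0 0 -42 0 0 -0.35; 0 0 0 -48 0 0 -0.35; 0 0 0 -56 0 0 -0.35; 0 0 0 -66 0 0 -0.35; 0 0 0 -78 0 0 -0.35; 0 0 0 -90 0 0 -0.35; 0 0 0 -102 0 0 -0.35; 0 0 0 -114 0 0 -0.35; 0 0 0 -126 0 0 -0.35; 0 0 0 -138 0 0 -0.35; 0 0 0 -150 0 0 -0.35; 0 0 0 -160 0 0 -0.35; 0 0 0 -168 0 0 -0.35; 0 0 0 -174 0 0 -0.35; 0 0 0 -178 0 0 -0.35; 0 0 0 -180 0 0 -0.35",
)

```text
time: 5.7
tool_pos: [525.1, -251.4, 31.7]
tcp_rot: [-3.142, -0.0, 1.26]
contact_force: [0.1, 1.4, -0.5]
grip_width: 29.9
```

```bash
cat > tray.py <<'E'
from plant import *
import cv2,sys
from h import *
n=sys.argv[1]
o=get_obs();print(o['tool_pos'],o['tcp_rot'],o['contact_force'])
c=capture("wrist");cv2.imwrite(f"pics/w{n}.png",c["frame"][:,:,::-1])
t=capture("top");s=capture("scene")
a=cv2.resize(cv2.cvtColor(t["frame"][150:260,240:410],cv2.COLOR_RGB2BGR),None,fx=3,fy=3)
b=cv2.resize(cv2.cvtColor(s["frame"][170:270,80:250],cv2.COLOR_RGB2BGR),None,fx=3,fy=3)
cv2.imwrite(f"pics/wt{n}.png",np.vstack([a,b])[:600])
E
python3 tray.py 3
```

```text
[ 525.06309697 -251.40474524   31.67435297] [-3.14156377e+00 -1.52046972e-04  1.25979965e+00] [ 0.14396311  1.42513533 -0.51504239]
```

View pics/w3.png

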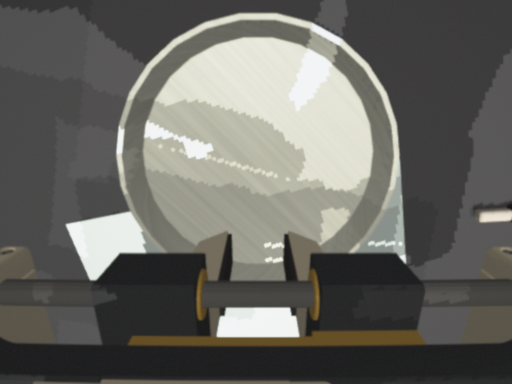

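View pics/wt3.png

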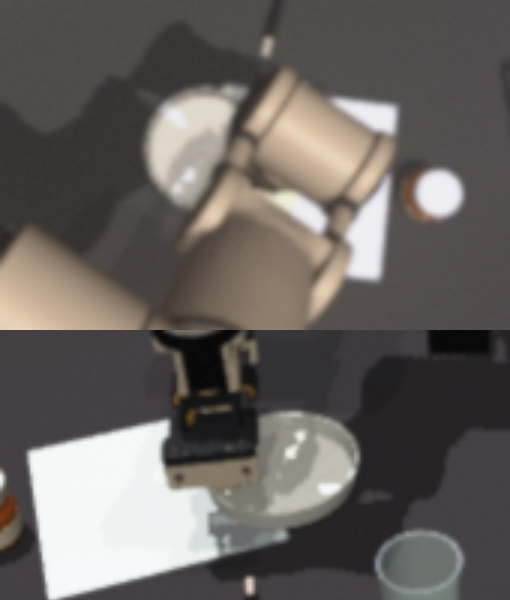

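```bash
python3 - <<'E'
from plant import *
from h import *
o=get_obs();c=capture("wrist")
pts=[(117,152),(255,13),(399,152),(152,66),(364,66)]
P=onz(c,pts,22,o)[:,:2];print(P.round(1))
r=least_squares(lambda p:np.hypot(*(P-p[:2]).T)-p[2],[550,-200,70]);print(r.x.round(1),r.fun.round(1))
ctr=r.x[:2];off=ctr-o['tool_pos'][:2];print(off,np.hypot(*off), (off@[np.cos(1.26),np.sin(1.26)]),(off@[np.sin(1.26),-np.cos(1.26)]))
s=np.array([505,-316.]);m=s-ctr;print(m, m@[np.cos(1.26),np.sin(1.26)],m@[np.sin(1.26),-np.cos(1.26)])
E
```

```text
[[ 478.1 -173.3]
 [ 561.3 -136.6]
 [ 610.2 -215.6]
 [ 510.5 -142.5]
 [ 601.7 -171.8]]
[ 540.9 -204.5   69.9] [ 0.3  1.1  0.3 -0.8 -0.8]
[15.75711299 46.88475163] 49.46176851591895 49.457310769715114 0.6640452922593079
[ -35.90213043 -111.48045628] -117.11894423597886 -0.08946313800699388
```

Request:
step_arm(
  increments="0 0 0 -4 0 0 -0.35; 0 0 0 -10 0 0 -0.35; 0 0 0 -20 0 0 -0.35; 0 0 0 -32 0 0 -0.35; 0 0 0 -44 0 0 -0.35; 0 0 0 -56 0 0 -0.35; 0 0 0 -68 0 0 -0.35; 0 0 0 -80 0 0 -0.35; 0 0 0 -90 0 0 -0.35; 0 0 0 -97 0 0 -0.35; 0 0 0 -102 0 0 -0.35; 0 0 0 -106 0 0 -0.35; 0 0 0 -109 0 0 -0.35; 0 0 0 -111 0 0 -0.35; 0 0 0 -112 0 0 -0.35; 0 0 0 -112 0 0 -0.35",
)

```text
time: 7.9
tool_pos: [490.8, -358.0, 31.7]
tcp_rot: [3.142, 0.0, 1.26]
contact_force: [0.3, 1.9, 0.1]
grip_width: 29.9
```

```bash
python3 tray.py 4
```

```text
[ 490.84270365 -357.99771779   31.69082584] [3.14153693e+00 6.05736530e-05 1.25991476e+00] [0.26183    1.8624416  0.13890219]
```

View pics/w4.png

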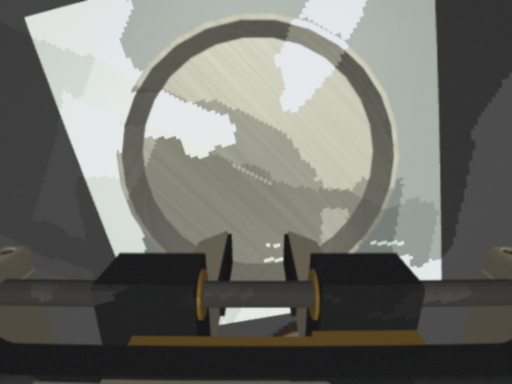

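View pics/wt4.png

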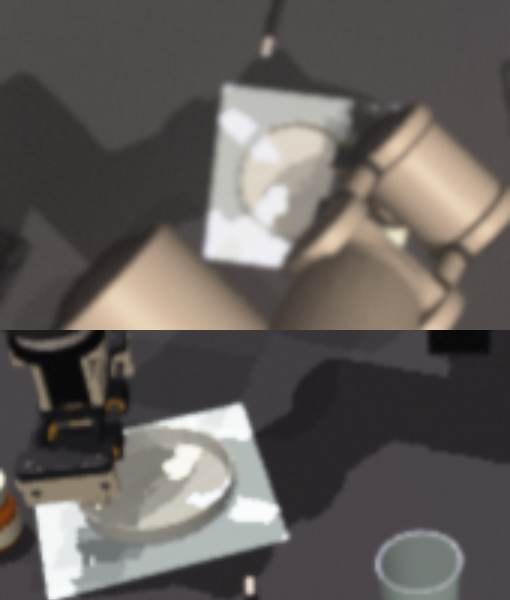

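The tray is on the pad and flat. In the wrist view the pad's left edge runs (27,18) to (118,280), its right edge (434,0) to (441,280), and the rim top is at (255,13).

```bash
python3 - <<'E'
from plant import *
from h import *
o=get_obs();c=capture("wrist")
P=onz(c,[(27,18),(118,280),(434,2),(441,278),(85,1.5)],1,o)[:,:2];print(P.round(1))
R_=onz(c,[(117,152),(255,13),(399,152),(152,66),(364,66)],22,o)[:,:2]
r=least_squares(lambda p:np.hypot(*(R_-p[:2]).T)-p[2],[550,-200,70]);ctr=r.x[:2];print("tray",r.x,r.fun.round(1))
d=P[1]-P[0];d/=np.hypot(*d);d2=P[3]-P[2];d2/=np.hypot(*d2);print(np.degrees(np.arctan2(d[1],d[0])),np.degrees(np.arctan2(d2[1],d2[0])))
n=np.array([-d[1],d[0]]);print("width",(P[2]-P[0])@n,(P[3]-P[0])@n)
pc=P[0]+d*100+n*np.sign((P[2]-P[0])@n)*100;print("pad ctr",pc)
e=ctr-pc;print(e,"across:",(ctr-P[0])@n)
E
```

```text
[[ 419.  -204.2]
 [ 396.7 -356.4]
 [ 614.  -260. ]
 [ 597.  -419.3]
 [ 450.4 -207.3]]
tray [287832.64033378 884048.02370908 929825.83186413] [ 28.  -32.6  27.5 -11.3 -11.6]
-98.33242497118847 -96.10279659616316
width 201.09328096624023 207.32665655181722
pad ctr [ 503.42215421 -317.59697813]
[287329.21817958 884365.62068721] across: 156237.27153947923
```

Request:
step_arm(
  increments="0 0 0 -2 0 0 -0.35; 0 0 0 -4 0 0 -0.35; 0 0 0 -5 0 0 -0.35; 0 0 0 -6 0 0 -0.35; 0 0 0 -6 0 0 -0.35; 0 0 0 -2 0 0 -0.35; 0 0 0 12 0 -10 -0.35; 0 0 0 25 0 -40 -0.35; 0 0 0 30 0 -90 -0.35; 0 0 0 30 0 -145 -0.35; 0 0 0 40 0 -190 -0.35; 0 0 0 80 0 -210 -0.35; 0 0 0 130 0 -217 -0.35; 0 0 0 180 0 -217 -0.35; 0 0 0 230 0 -217 -0.35; 0 0 0 250 0 -217 -0.35; 0 0 0 250 0 -217 -0.35",
)

```text
time: 10.22
tool_pos: [567.5, -118.7, 249.1]
tcp_rot: [3.141, 0.0, 1.262]
contact_force: [-0.8, 0.1, 0.5]
grip_width: 29.7
```

```bash
python3 - <<'E'
from plant import *
import cv2
from h import *
c=capture("top");s=capture("scene");o=get_obs();print(o['tool_pos'],o['tcp_rot'])
a=cv2.resize(cv2.cvtColor(c["frame"][165:255,280:410],cv2.COLOR_RGB2BGR),None,fx=5,fy=5,interpolation=cv2.INTER_CUBIC)
cv2.imwrite("pics/t5.png",a)
b=cv2.resize(cv2.cvtColor(s["frame"][180:265,75:190],cv2.COLOR_RGB2BGR),None,fx=6,fy=6,interpolation=cv2.INTER_CUBIC)
cv2.imwrite("pics/s5.png",b)
E
```

```text
[ 567.05559244 -120.79604051  248.83173588] [3.14149242e+00 6.43223220e-04 1.25956962e+00]
```

View pics/t5.png

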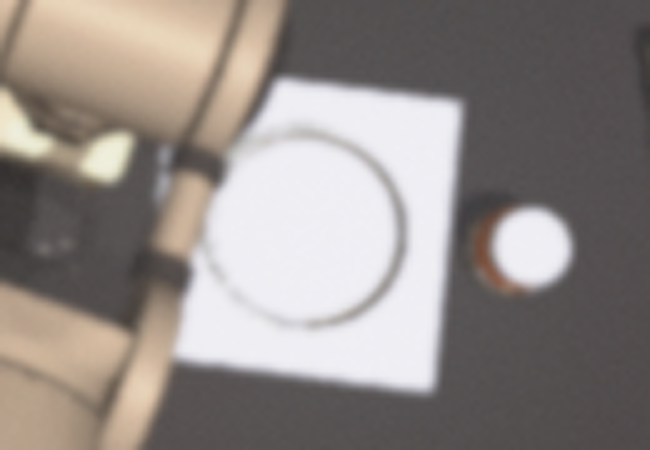

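View pics/s5.png

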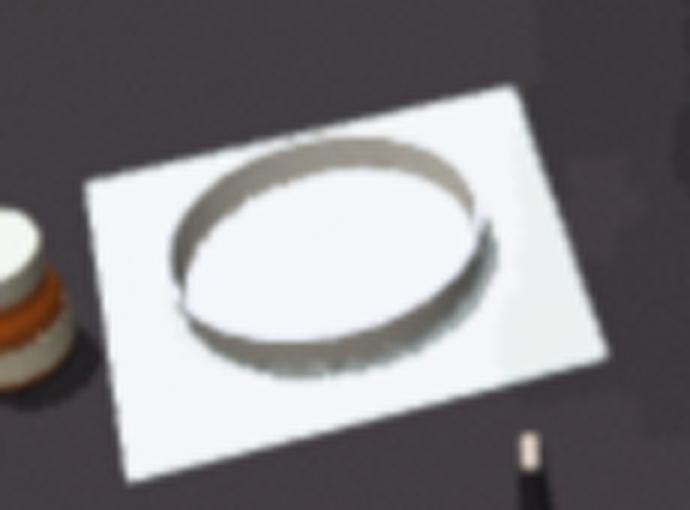

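```bash
python3 - <<'E'
from plant import *
import cv2
from h import *
s=capture("scene");c=capture("top")
k=np.array([(87,183),(515,85),(607,355),(127,480)])/6+[75,180]
P=onz(s,k,1)[:,:2];pc=P.mean(0);print(P.round(1),pc)
a=np.linspace(0,2*np.pi,200)
for nm,cam,ctr,off,f,sz in(("s",s,pc,(75,180),6,(180,265,75,190)),("t",c,(504.,-316),(280,165),5,(165,255,280,410))):
    b=cv2.resize(cv2.cvtColor(cam["frame"][sz[0]:sz[1],sz[2]:sz[3]],cv2.COLOR_RGB2BGR),None,fx=f,fy=f,interpolation=cv2.INTER_CUBIC)
    for z,r,col in((22,70,(0,0,255)),(22,67,(0,160,0)),(3,63,(255,0,0)),(0.5,66,(255,0,255))):
        q=proj(cam,np.c_[ctr[0]+r*np.cos(a),ctr[1]+r*np.sin(a),0*a+z]);q=(q-off+.0)*f+f/2-.5
        cv2.polylines(b,[q.round().astype(int)],True,col,1)
    cv2.imwrite(f"pics/o5{nm}.png",b)
E
```

```text
[[ 400.5 -403.1]
 [ 422.1 -203.8]
 [ 620.1 -226.9]
 [ 598.3 -425.6]] [ 510.25557443 -314.86776332]
```

View pics/o5s.png

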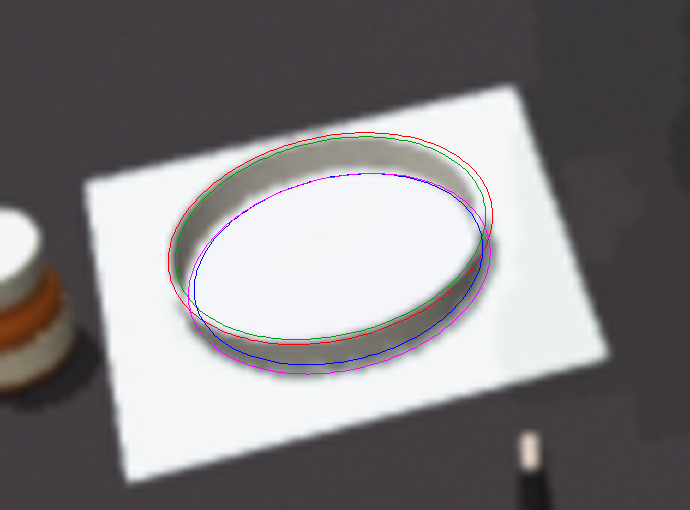

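View pics/o5t.png

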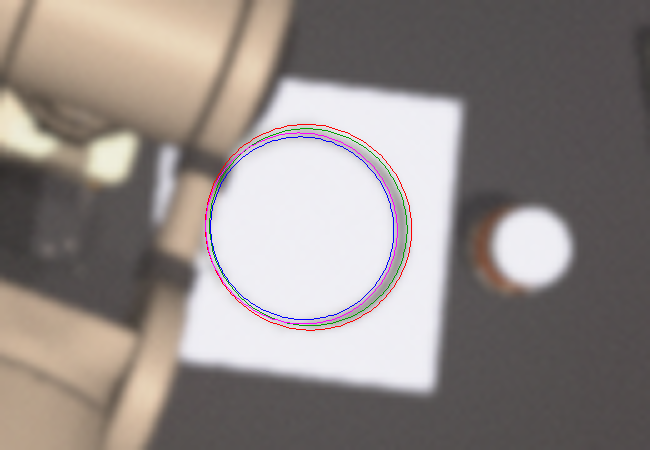

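The tray overlay agrees with the pad's middle to about 1–2 mm. Now I hover over the vial carrier.

```bash
python3 - <<'E'
from plant import *
from h import *
o=get_obs();print(o['tool_pos'],rel(o,[548,149,280],0.14))
E
```

```text
[ 566.97853978 -121.39134161  248.70440308] [   0.       0.       1.118  251.426 -101.247  -31.382]
```

Request:
step_arm(
  increments="0 0 0.14 30 -12 -5 0.2; 0 0 0.28 65 -26 -10 0.2; 0 0 0.42 100 -40 -15 0.2; 0 0 0.56 140 -56 -20 0.2; 0 0 0.7 175 -70 -25 0.2; 0 0 0.84 205 -83 -30 0.2; 0 0 0.98 230 -93 -31 0.2; 0 0 1.08 245 -99 -31 0.2; 0 0 1.118 251 -101 -31 0.2; 0 0 1.118 251 -101 -31 0.2; 0 0 1.118 251 -101 -31 0.2",
)

```text
time: 11.8
tool_pos: [548.2, 148.8, 279.7]
tcp_rot: [3.141, 0.0, 0.141]
contact_force: [0.2, -0.7, -0.5]
grip_width: 55.3
```

```bash
python3 - <<'E'
from plant import *
import cv2
from h import *
o=get_obs();c=capture("wrist");print(o['tool_pos'],o['tcp_rot'],o['grip_width'],o['joint_positions'])
cv2.imwrite("pics/w6.png",cv2.cvtColor(c["frame"],cv2.COLOR_RGB2BGR))
E
```

```text
[548.18232957 148.8434999  279.6787585 ] [3.14144018e+00 8.09813721e-05 1.41178913e-01] 55.333299453436126 [ 1.30301669e-01  4.01006954e-01  1.34834980e+00 -1.55818866e-04
  1.39231522e+00  1.55994675e+00]
```

View pics/w6.png

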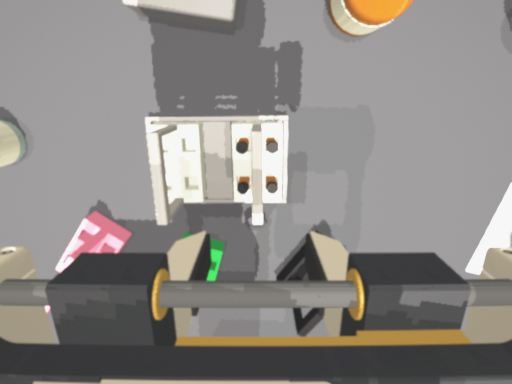

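The wrist view shows the vial carrier's bar running from about (257,127) to (258,222), with four caps around it. This is the white one. I'll zoom in to measure.

```bash
python3 - <<'E'
import cv2
a=cv2.imread("pics/w6.png")[105:240,135:305]
cv2.imwrite("pics/w6z.png",cv2.resize(a,None,fx=4.4,fy=4.4,interpolation=cv2.INTER_CUBIC))
E
```

```text
(no output)
```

View pics/w6z.png

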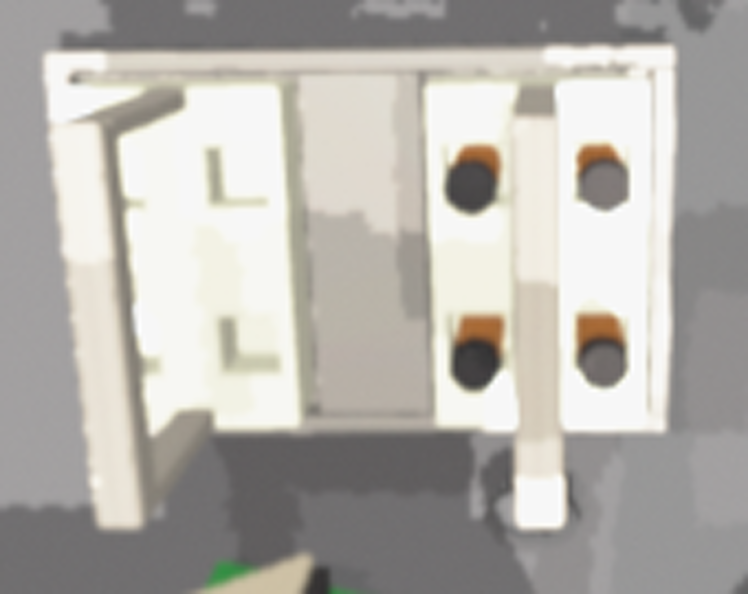

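```bash
python3 - <<'E'
from plant import *
from h import *
o=get_obs();c=capture("wrist")
z=lambda l:[((x+.5)/4.4-.5+135,(y+.5)/4.4-.5+105) for x,y in l]
P=onz(c,z([(535,115),(540,528)]),114,o);d=P[0]-P[1];print(P,P.mean(0),np.hypot(*d[:2]),np.degrees(np.arctan2(d[1],d[0])))
C=onz(c,z([(472,188),(604,185),(474,363),(604,362)]),62,o);print(C,C.mean(0))
d=C[0]-C[2];e=C[1]-C[3];print(np.degrees(np.arctan2(d[1],d[0])),np.degrees(np.arctan2(e[1],e[0])))
K=onz(c,z([(47,52),(673,50),(664,430)]),18,o);print(K); d=K[1]-K[0];print(np.degrees(np.arctan2(d[0],-d[1])),np.hypot(*d))
E
```

```text
[[599.74349109 158.88254981 114.        ]
 [500.19671655 143.58818101 114.        ]] [549.97010382 151.23536541 114.        ] 100.71483525042272 8.73462458772851
[[572.6134055  172.31111285  62.        ]
 [578.38175285 137.54229725  62.        ]
 [524.26369778 165.64106941  62.        ]
 [529.66199082 129.87831272  62.        ]] [551.23021174 151.34319806  62.        ]
7.854613696807165 8.939796521314967
[[587.39738396 301.74038233  18.        ]
 [613.38904543 120.732959    18.        ]
 [497.24438211 103.49069417  18.        ]]Traceback (most recent call last):
  File "<stdin>", line 8, in <module>
TypeError: return arrays must be of ArrayType
```

Request:
step_arm(
  increments="0 0 -0.006 2.4 -2.2 0 0.2; 0 0 -0.006 2.4 -2.2 30 0.2; 0 0 -0.006 2.4 -2.2 65 0.2; 0 0 -0.006 2.4 -2.2 100 0.2; 0 0 -0.006 2.4 -2.2 125 0.2; 0 0 -0.006 2.4 -2.2 145 0.2; 0 0 -0.006 2.4 -2.2 158 0.2; 0 0 -0.006 2.4 -2.2 166 0.2; 0 0 -0.006 2.4 -2.2 170.5 0.2; 0 0 -0.006 2.4 -2.2 170.5 0.2",
)

```text
time: 13.15
tool_pos: [550.2, 152.5, 109.4]
tcp_rot: [-3.142, -0.0, 0.148]
contact_force: [-1.3, -0.2, -0.0]
grip_width: 55.2
```

```bash
python3 - <<'E'
from plant import *
import cv2
from h import *
o=get_obs();c=capture("wrist");print(o['tool_pos'],o['tcp_rot'],o['grip_width'],o['contact_force'])
cv2.imwrite("pics/w7.png",cv2.cvtColor(c["frame"],cv2.COLOR_RGB2BGR))
c=capture("scene");cv2.imwrite("pics/s7.png",cv2.resize(cv2.cvtColor(c["frame"][80:210,210:350],cv2.COLOR_RGB2BGR),None,fx=4,fy=4))
E
```

```text
[550.20831041 152.45625784 109.43346836] [-3.14153602e+00 -4.29923621e-04  1.47854790e-01] 55.16031019305184 [-1.31158708 -0.17532913 -0.03719986]
```

View pics/w7.png

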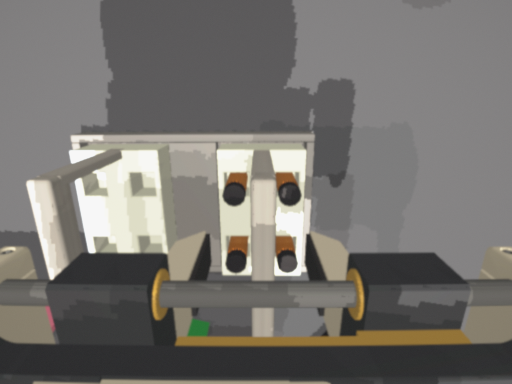

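View pics/s7.png

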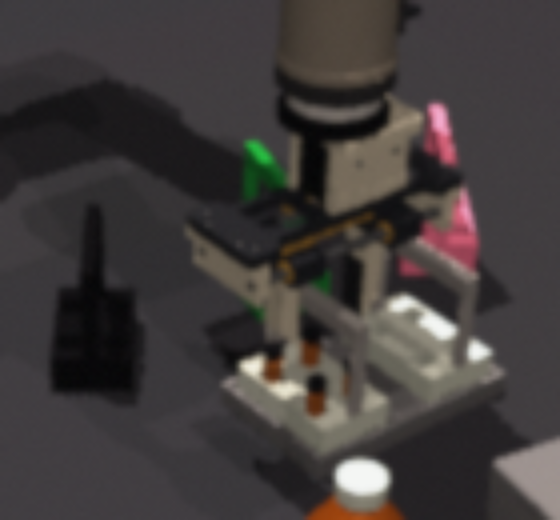

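The bar sits at about column 263 against a jaw centre of about 256, so it is roughly 2.5 mm off. I shift, then close.

Request:
step_arm(
  increments="0 0 0 0 2.5 0 0.2; 0 0 0 0 2.5 0 0; 0 0 0 0 2.5 0 -0.2; 0 0 0 0 2.5 0 -0.4; 0 0 0 0 2.5 0 -0.6; 0 0 0 0 2.5 0 -0.7; 0 0 0 0 2.5 0 -0.8; 0 0 0 0 2.5 0 -1; 0 0 0 0 2.5 0 -1; 0 0 0 0 2.5 0 -1; 0 0 0 0 2.5 0 -1",
)

```text
time: 14.62
tool_pos: [550.4, 149.9, 109.2]
tcp_rot: [3.142, -0.0, 0.148]
contact_force: [0.8, -1.1, -0.4]
grip_width: 11.5
```

```bash
python3 - <<'E'
from plant import *
import cv2
from h import *
o=get_obs();c=capture("wrist");print(o['tool_pos'],o['tcp_rot'],o['grip_width'],o['contact_force'],o['moment'])
cv2.imwrite("pics/w8.png",cv2.cvtColor(c["frame"],cv2.COLOR_RGB2BGR))
E
```

```text
[550.43234593 149.86214783 109.21687001] [ 3.14154719e+00 -4.47826549e-05  1.47793603e-01] 11.463752854297002 [ 0.84983701 -1.09487116 -0.44257291] [-0.28529577  0.16878384  0.06105246]
```

View pics/w8.png

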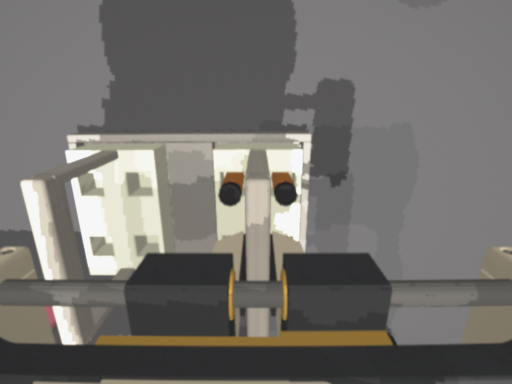

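The bar is gripped at 11.5 mm opening and the handle is centred. Lift slowly.

Request:
step_arm(
  increments="0 0 0 0 0 -1 -1; 0 0 0 0 0 -3 -1; 0 0 0 0 0 -6 -1; 0 0 0 0 0 -10 -1; 0 0 0 0 0 -15 -1; 0 0 0 0 0 -21 -1; 0 0 0 0 0 -28 -1; 0 0 0 0 0 -36 -1; 0 0 0 0 0 -44 -1; 0 0 0 0 0 -51 -1; 0 0 0 0 0 -56 -1; 0 0 0 0 0 -59 -1; 0 0 0 0 0 -60 -1; 0 0 0 0 0 -60 -1",
)

```text
time: 16.42
tool_pos: [550.3, 149.9, 169.1]
tcp_rot: [-3.141, 0.0, 0.148]
contact_force: [-0.5, -0.9, -5.6]
grip_width: 11.4
```

```bash
cat > look.py <<'E'
from plant import *
import cv2,sys
from h import *
n=sys.argv[1]
o=get_obs();c=capture("wrist");print(o['time'],o['tool_pos'],o['tcp_rot'],o['grip_width'],o['contact_force'],o['moment'],o['joint_positions'])
cv2.imwrite(f"pics/w{n}.png",cv2.cvtColor(c["frame"],cv2.COLOR_RGB2BGR))
c=capture("scene");x=int(sys.argv[2]);y=int(sys.argv[3]);cv2.imwrite(f"pics/s{n}.png",cv2.resize(cv2.cvtColor(c["frame"][y:y+140,x:x+180],cv2.COLOR_RGB2BGR),None,fx=4,fy=4,interpolation=cv2.INTER_CUBIC))
E
python3 look.py 9 200 70
```

```text
16.425 [550.31891767 149.94023899 169.0596786 ] [-3.14149173e+00  2.91608623e-04  1.47762942e-01] 11.424339920547022 [-0.54243941 -0.86889012 -5.554602  ] [-0.07646652  0.20310304  0.0105968 ] [1.31603795e-01 4.96465365e-01 1.51151882e+00 1.06170305e-04
 1.13390167e+00 1.55459226e+00]
```

View pics/w9.png

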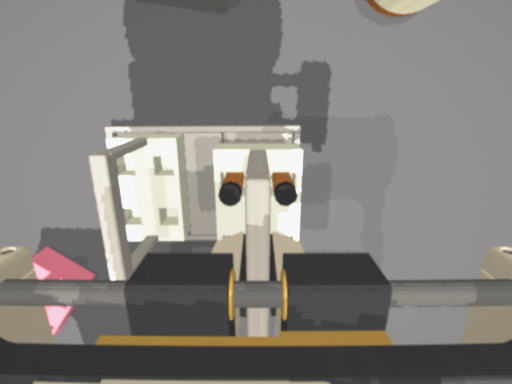

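View pics/s9.png

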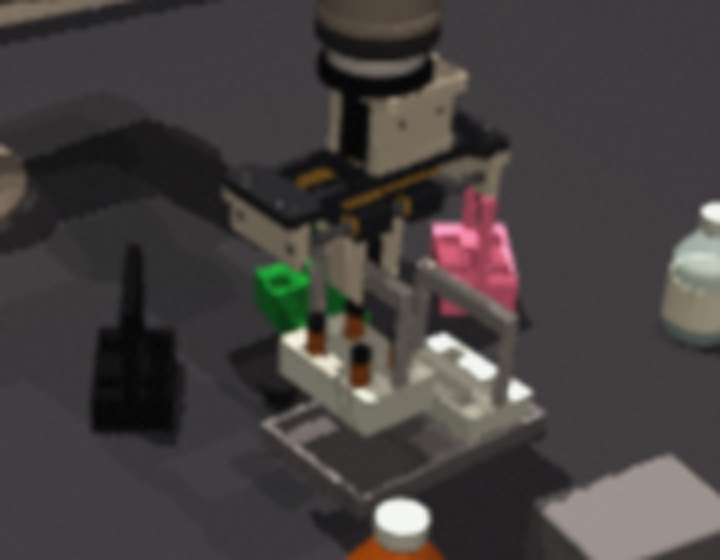

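Lifted level, with about 5.6 N of weight and the vials in place. Carry smoothly toward the tray.

Request:
step_arm(
  increments="0 0 0 -0.5 1.9 -1 -1; 0 0 0 -1.5 5.8 -3 -1; 0 0 0 -2.9 11.7 -6 -1; 0 0 0 -4.9 19.4 -10 -1; 0 0 0 -7.3 29.1 -15 -1; 0 0 0 -10.3 40.8 -20 -1; 0 0 0 -13.7 54.4 -25 -1; 0 0 0 -17.6 69.9 -30 -1; 0 0 0 -21.5 85.4 -35 -1; 0 0 0 -25.4 101 -40 -1; 0 0 0 -29.3 116.5 -45 -1; 0 0 0 -33.2 132.1 -49 -1; 0 0 0 -37.1 147.6 -52 -1; 0 0 0 -41 163.1 -54 -1; 0 0 0 -44.9 178.7 -54 -1; 0 0 0 -48.5 193 -54 -1; 0 0 0 -51.5 205 -54 -1; 0 0 0 -54 215 -54 -1; 0 0 0 -56 222 -54 -1; 0 0 0 -56.5 225 -54 -1",
)

```text
time: 19.02
tool_pos: [527.6, -81.2, 223.2]
tcp_rot: [-3.141, 0.0, 0.147]
contact_force: [0.9, -0.6, -5.0]
grip_width: 11.7
```

```bash
python3 - <<'E'
from plant import *
from h import *
o=get_obs();print(o['tool_pos'],o['tcp_rot'],o['grip_width'],o['contact_force'],rel(o,[504.3,-316.5,223.2],0.148))
E
```

```text
[527.59876965 -81.24701588 223.16122151] [-3.14135927e+00  3.46255127e-05  1.47490865e-01] 11.675995586038685 [ 0.92843026 -0.6266291  -5.0494382 ] [-0.00000e+00  0.00000e+00 -1.00000e-03 -5.76180e+01  2.29275e+02
 -9.00000e-02]
```

Request:
step_arm(
  increments="0 0 0 -0.5 2 0 -1; 0 0 0 -1.5 6 0 -1; 0 0 0 -3 12 0 -1; 0 0 0 -5 21 0 -1; 0 0 0 -8 32 0 -1; 0 0 0 -11 45 0 -1; 0 0 0 -15 60 0 -1; 0 0 0 -19 76 0 -1; 0 0 0 -23 92 0 -1; 0 0 0 -27 108 0 -1; 0 0 0 -31 124 0 -1; 0 0 0 -35 140 0 -1; 0 0 0 -39 156 0 -1; 0 0 0 -43 172 0 -1; 0 0 0 -47 187 0 -1; 0 0 0 -50.5 201 0 -1; 0 0 0 -53.5 213 0 -1; 0 0 0 -55.8 222 0 -1; 0 0 0 -57.2 227.5 0 -1; 0 0 0 -57.6 229.3 0 -1",
)

```text
time: 21.52
tool_pos: [504.4, -316.4, 223.1]
tcp_rot: [-3.141, -0.0, 0.148]
contact_force: [-0.6, 0.5, -5.0]
grip_width: 11.3
```

Request:
step_arm(
  increments="0 0 0 0 0 0 -1; 0 0 0 0 0 0 -1; 0 0 0 0 0 0 -1; 0 0 0 0 0 0 -1; 0 0 0 0 0 0 -1; 0 0 0 0 0 0 -1",
)

```text
time: 22.28
tool_pos: [504.5, -316.2, 223.2]
tcp_rot: [-3.141, -0.0, 0.148]
contact_force: [-0.4, 0.7, -5.2]
grip_width: 11.9
```

```bash
python3 look.py 10 60 130; python3 - <<'E'
from plant import *
import cv2
c=capture("top");cv2.imwrite("pics/t10.png",cv2.cvtColor(c["frame"],cv2.COLOR_RGB2BGR))
E
```

```text
22.275 [ 504.4618825  -316.16667259  223.1885191 ] [-3.14149567e+00 -5.70308731e-05  1.47848350e-01] 11.850882089752078 [-0.3823223   0.71204299 -5.15583754] [-0.08701431  0.17103507  0.01749018] [-6.88586171e-01  4.90957251e-01  1.36110500e+00  1.11710823e-04
  1.28956417e+00  7.34330797e-01]
```

View pics/w10.png

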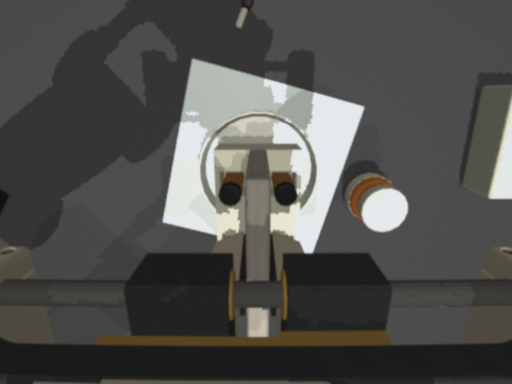

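View pics/s10.png

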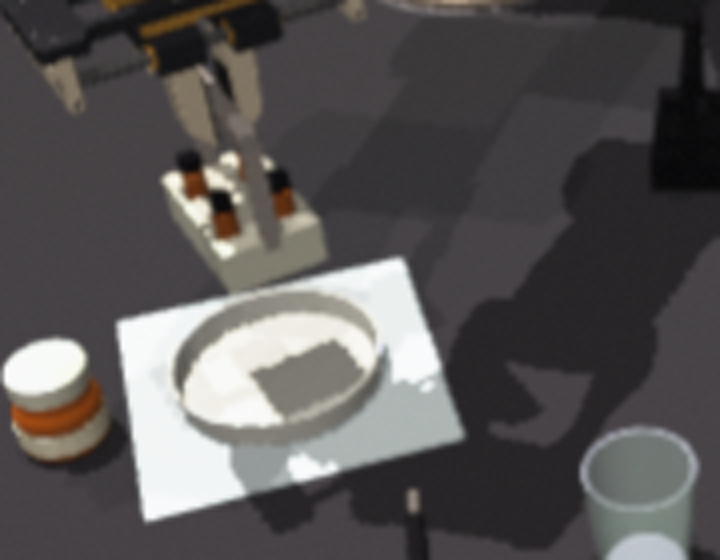

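View pics/t10.png

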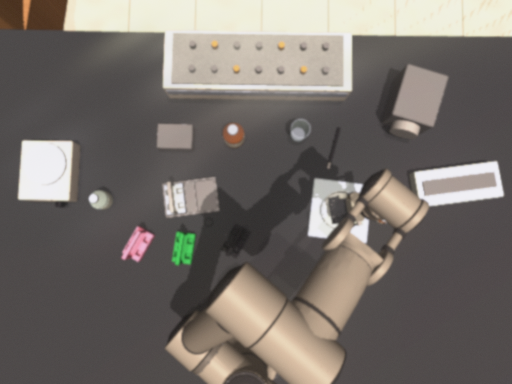

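In the wrist view the tray rim spans about columns 200–317 with its top at row 112. The carrier's edge is at row 145, as it was after lifting, so there was no slip. One numeric check of tray against TCP before handing in.

```bash
python3 - <<'E'
from plant import *
from h import *
o=get_obs();c=capture("wrist")
a=np.linspace(0,2*np.pi,120);f=cv2.cvtColor(c["frame"],cv2.COLOR_RGB2BGR).copy()
q=proj(c,np.c_[504.3+70*np.cos(a),-316.5+70*np.sin(a),0*a+22],o);f=cv2.resize(f[90:250,150:380],None,fx=3.4,fy=3.4)
cv2.polylines(f,[((q-[150,90])*3.4+1.2).round().astype(int)],True,(0,0,255),1);cv2.imwrite("pics/f.png",f)
print(o['dq'].round(4))
E
```

```text
[ 0.0003 -0.0003  0.0008 -0.0004 -0.0003 -0.0005]
```

View pics/f.png

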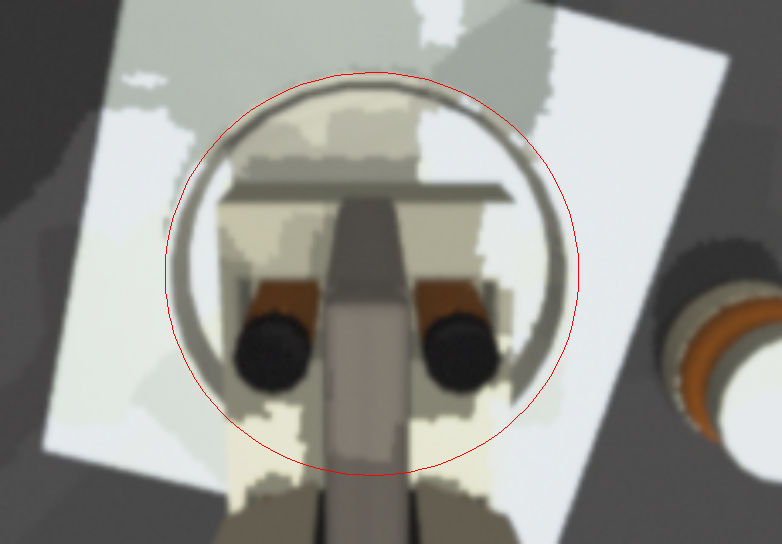

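```bash
python3 -c "
from plant import *
print(close_job())"
```

```text
the job is handed in; nothing more can be done
None
```

I slid the round tray to the middle of the square pad. I then lifted the carrier with the four vials out of its cradle and handed the job in with the gripper holding it over the tray.

- **Tray:** I pushed it from inside its rim without lifting it. After release, overlays in the top and scene pictures put it within about 1–2 mm of the pad's middle. The last wrist overlay agreed to about 2 mm.
- **Carrier:** Its underside is about 120 mm above the bench, worked out from the tool height and not measured directly. The tool is level and still, the grip opening is 11.9 mm on the 12 mm bar, and the wrist carries about 5 N. The carrier had not slipped in the grip.
- **Vials:** All four showed in their holes in the last scene picture.
- **Rest of the bench:** The empty carrier and the other things look untouched in the last top picture.
- **Time:** About 22 s of the 70 s allowed.

**Disagreement between cameras:** The scene camera reads 4–6 mm further ahead in x than the top and wrist cameras. I positioned by the top and wrist cameras and used the scene camera only for relative checks.

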